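Start a T-handle screw in its threaded boss

ROBOT

A 6-joint arm with a two-finger parallel gripper is mounted at the origin on a cart in front of the work surface, level with it; the furniture and walls round the work are solid. World frame = base frame: x ahead of the robot, y to its left, z up, the work surface at z = 0. Lengths are in m, angles in rad, forces in N, time in s.
With the tool pointing down it reaches from about 0.275 to 0.825 m from the base axis. Payload 4.9 kg.
Tool frame: the origin (TCP) lies midway between the tips of the shut fingers; the grasp point (between the pads) lies 19 mm behind it (grip_point_offset is the distance from the TCP to the grasp point, in m); z points along the fingers, x is the direction in which the jaws open and shut, and the axes are right-handed (so a half turn about z gives the same grasp; the last joint's range is limited). The gripper opens to 85 mm and grips with 20 to 120 N. Pads are 22 mm wide; open, the fingers measure 114 mm over their backs; the gripper's body (76 mm by 85 mm) begins 54 mm behind the grasp point. The pads swing forward as they close: fully open they stand 13 mm farther back than shut.
Start: joints at [-1.457, 0.326, -0.193, 1.052, 0, 1.437], TCP at [0.135, -0.533, 0.231] pointing down, gripper open.
Joint ranges: [-2.65, 2.65], [-0.97, 1.79], [-1.3, 1.35], [-1.93, 2.1], [-1.47, 1.37], [-3.14, 3.14]. Speed limits (rad/s): [2.57, 2.57, 3.14, 3.14, 3.14, 3.14].

INTERFACE

Orientations are given as a rotation vector (axis times angle).
In Python, from cell import * gives the robot as it stands. Calls block until the motion is done:
- movep(position, orientation): joint-space move of the TCP to a pose.
- move_l(position, velocity=0.15, rot=None, until_force=None): straight line of the TCP; rot=None keeps the orientation; velocity is the mean speed in m/s. With until_force (N) it stops when the force on the tool has changed by that much, and returns True; else False.
- set_joints(angles): joint-space move.
- let_go() and grab(newtons=None): open the fingers fully, or close them until they stop; newtons is the grip in N (None keeps the last).
- sleep(seconds).
- ik(position, orientation): joint angles nearest the present ones, or None.
- get_state(): the state.
- grab_frame(name): name is "side" or "top" or "wrist"; returns a dict with "img" (384x512x3 uint8, red, green, blue), "fx", "fy", "cx", "cy" (pixels), "cam_to_world" (4x4, takes a point from camera to world coordinates); the wrist camera has in their place "T_tool_cam" (4x4, takes a point from camera to tool coordinates, whose origin is the TCP and whose axes are the tool frame's). Camera axes: x right, y down, z forward; pixel columns grow to the right and rows downward; lengths in m; the calibration is good to about 2 mm. A picture is of the moment at which its call begins: read the wrist's pose just before it. There is no depth.
A pose or a line that the arm cannot do raises MotionError and nothing moves.
- sign_off(): hands the job in, once; it reports no verdict.
Trained networks look in the newest picture that a camera, given by its name, has taken for a name from the list of things; names that differ only in an ending like _2 or _b are one class to them, and where a whole thing is asked for, a point or a joint stands for the part that bears it (a point fixed in the world has none). Each returns a list of dicts, best first, with "score" (0 to 1); they miss things now and then, are a little off and sometimes report something else, mostly with a low value. They report only what shows in the picture. A call takes as long as a camera call.
- spot_in(camera, name): "centre" ([column, row] in pixels, amid what is visible of it).
- silhouettes(camera, name): "mask" (384x512 bool, what is visible of it) and "centre" ([column, row] in pixels, amid what is visible of it).
- tip_of(camera, name): "centre" ([column, row] in pixels: a listed point, or the origin of a listed thing).
The state is a dict: "clock": time; "q": joint angles; "joint_velocities": joint speeds; "tau": joint torques, N m; "position": TCP position; "eef_rot": TCP orientation; "contact_force": force on the tool from outside, world axes, zero at the start; "wrist_torque": the same for the moment, N m; "finger_gap": opening from 0.0 (shut) to 1.0 (fully open).
Only numpy, scipy, OpenCV 4.12 (cv2) and the standard library are available. Lean on these libraries where they do the work, as an engineer would, in place of code of your own. Each camera call takes 0.05 s, during which the arm holds its last target. There are 200 camera calls.

TASK

The T-handle screw stands loose on the first thread of the boss. Start it without crossing the thread: first turn it backward (anticlockwise seen from above), with a light touch so that it can fall, only until it drops into the thread; then turn it forward (clockwise) one full turn from there, and finish with the fingers gripping the T-bar, keeping hold of it and not letting go. Leave the loose things round the plate where they are.

Things in the scene. Friction and masses are not known exactly. Their poses are not given: they have to be found in the camera images.
- t_screw: upright steel screw, 0.28 kg, with a red T-bar across its top. Origin: centre of the bar, 104 mm above the bench at the start; z up, x along the bar. Bar 54 long (x), 14 wide (y), 16 mm high; under it a neck 13 mm thick, 22 mm long, then the thread, 31 mm thick. Open fingers swing freely round the bar. Fingers left 3 to 4 mm wider than the bar turn it and let it fall; squeezed, it cannot fall.
- nut_plate: blue plate 120 x 100 x 14 mm bolted to the bench, with an upright steel boss 54 mm in diameter in its middle; boss and brass ring end 63 mm above the bench. Origin: middle of the plate's underside. Right-handed thread, 8 mm lead: one turn forward lowers the screw 8 mm. Where the thread begins cannot be seen.
- screw_turn (a joint): turn of the screw since the start, rad: positive forward (clockwise from above, going down), negative backward. It turns easily. The thread begins somewhere 0.4 to 2.3 rad backward from the start: turned back, the screw creeps up a little and there falls about 8 mm.
- screw_height (a joint): height of the screw, m: 0 on the crest of the first thread (bar centre 106 mm above the bench), -0.001 to -0.003 at the start, about -0.008 just after it has dropped into the thread, -0.016 one full turn forward from there; bottoms at -0.024. 0.8 mm of play up and down.
- black_tape: loose roll of black tape, 58 mm across, 19 mm high, origin under its middle; a bystander
- press_plug: loose white cylindrical plug, 42 mm in diameter, 48 mm high, origin under its middle; a bystander
- ptfe_tape: loose white spool of thread tape with a blue middle, 54 mm across, 17 mm high, origin under its middle; a bystander

How it is judged:
On the way, in this order (a step that is already met when the one before it is completed fails the run):
1. the screw is turned backward until it drops into the thread (value of joint screw_turn below -0.35 rad and value of joint screw_height below -0.0065 m), for 0.2 s.
2. it is turned forward about one turn, down by one lead (value of joint screw_turn above 2.5 rad and value of joint screw_height between -0.0178 and -0.014 m), for 0.2 s.
At the end, for the whole second after the job is handed in: the screw stands one turn into the thread (14.0 to 17.8 mm below the crest of the first thread, that is about a quarter of a turn either way), is not turning, and the fingers grip it with more than 5 N (value of joint screw_height between -0.0178 and -0.014 m and velocity of joint screw_turn between -0.1 and 0.1 rad/s and contact force between the fingers and t_screw above 5 N); the arm keeps its last pose, push and grip.
It fails at once if the screw is turned backward far past the drop (more than 4 rad back from the start) (value of joint screw_turn below -4 rad).
It fails at once if a loose thing beside the plate is pushed more than 20 mm (distance of any of black_tape, press_plug, ptfe_tape from where it was at the start of the episode above 0.02 m).
It also fails if it takes over 67 s, if anything falls off the work surface, if the arm or the gripper's body presses on something with over 40 N, if the wrist force passes 120 N, or if a joint passes its speed limit or range.

## Working session

There is one attempt and no reset: what is moved stays moved. The work goes in short steps, each a Python script; the robot and the scene stay as the last script left them, time stands still between calls to the robot, and variables do not carry over. Pictures are saved under pics/ and viewed, about 8 in all and at most 12, crops included, and the job is handed in when it is done.

```bash
ls; mkdir -p pics
python3 - <<'E'
from cell import *
import cv2,numpy as np
s=get_state();print(s)
fs={}
for c in("top","side"):
    f=grab_frame(c);fs[c]=f
    print(c,f["fx"],f["cx"],f["cy"],np.round(f["cam_to_world"],3).tolist())
    for n in("t_screw","nut_plate","black_tape","press_plug","ptfe_tape"):
        print(n,[(np.round(d["centre"]),round(d["score"],2)) for d in tip_of(c,n)[:2]])
    cv2.imwrite(f"pics/{c}0.png",f["img"][:,:,::-1])
cv2.imwrite("pics/both.png",np.vstack([cv2.resize(fs[c]["img"],(400,300))[:,:,::-1] for c in fs]))
E
```

```text
pics
{'clock': 0.0, 'q': array([-1.45722605e+00,  3.26920528e-01, -1.93584773e-01,  1.05202502e+00,
        2.72865566e-05,  1.43661094e+00]), 'joint_velocities': array([ 0.00131109,  0.00013956,  0.00130527,  0.00136222,  0.00068781,
       -0.00042029]), 'tau': array([ 4.98427144e-04, -4.43397760e+01,  2.62441939e+01,  1.55216135e-02,
        8.62903391e-06,  1.16093520e-05]), 'position': array([ 0.13483538, -0.53260776,  0.23051423]), 'eef_rot': array([-2.47790958e+00,  1.92916139e+00,  1.87466016e-03]), 'contact_force': array([-1.11169929,  0.17392373, -0.58967629]), 'wrist_torque': array([0.03937562, 0.07377495, 0.01470074]), 'finger_gap': 1.000040182394547}
top 348.2301664366476 248.76344139601858 185.1333845683915 [[-0.004, -0.996, 0.09, 0.508], [-1.0, 0.003, -0.013, 0.243], [0.012, -0.09, -0.996, 0.946], [0.0, 0.0, 0.0, 1.0]]
t_screw [(array([290., 200.]), 0.51)]
nut_plate [(array([280., 205.]), 0.59)]
black_tape [(array([231., 213.]), 0.78)]
press_plug [(array([320., 198.]), 0.71)]
ptfe_tape [(array([270., 158.]), 0.73)]
side 416.71091031611644 261.89991514489685 184.80333162822365 [[-0.998, -0.021, 0.066, 0.499], [-0.066, 0.565, -0.823, 0.979], [-0.02, -0.825, -0.565, 0.585], [0.0, 0.0, 0.0, 1.0]]
t_screw [(array([271., 151.]), 0.55)]
nut_plate [(array([269., 190.]), 0.64)]
black_tape [(array([279., 226.]), 0.89), (array([268., 166.]), 0.54)]
press_plug [(array([268., 167.]), 0.43), (array([267., 150.]), 0.39)]
ptfe_tape [(array([219., 197.]), 0.83), (array([282., 224.]), 0.39)]
```

View pics/both.png

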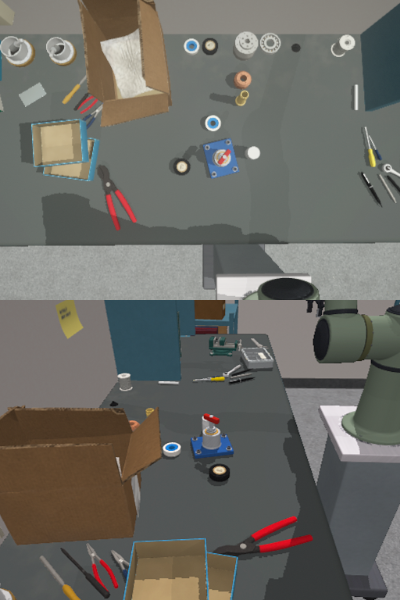

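The top and side views show the red bar on the boss (top ~(286,200), side ~(269,150)). The plug lies to its right in the top view, the black tape to its left and the PTFE spool above it.

View pics/topc.png

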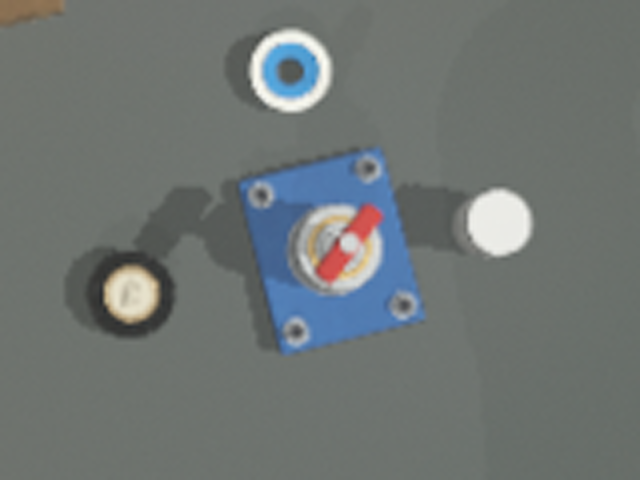

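Run:
```python
from h import *
a=-0.656+np.pi/2
for k in(a-np.pi,a):
  for d in(0,.5,1,1.5,2,2.4): 
    q=ik([.546,.141,.085],down(k+d)); print(round(k,2),d,None if q is None else np.round(q,2))
let_go()
movep([.546,.141,.20],down(a-np.pi)) if ik([.546,.141,.2],down(a-np.pi))[5]>0 else movep([.546,.141,.20],down(a))
s=get_state();print(s["clock"],s["q"],s["position"])
f,T=wcam();cv2.imwrite("pics/w1.png",f["img"][:,:,::-1])
print(f["fx"],np.round(f["T_tool_cam"],3).tolist())
m=red(f["img"]);k,l,st,c=cv2.connectedComponentsWithStats(m)
for i in range(1,k):
    if st[i,4]>100: print(st[i],c[i],np.round(at(f,c[i],.112,T),4))
```

```text
-2.23 0 [ 0.12  0.49 -0.35  0.73  0.   -2.36]
-2.23 0.5 [ 0.12  0.49 -0.35  0.73  0.   -2.86]
-2.23 1 [ 0.12  0.49 -0.35  0.73  0.    2.92]
-2.23 1.5 [ 0.12  0.49 -0.35  0.73  0.    2.42]
-2.23 2 [ 0.12  0.49 -0.35  0.73 -0.    1.92]
-2.23 2.4 [ 0.12  0.49 -0.35  0.73  0.    1.52]
0.91 0 [ 0.12  0.49 -0.35  0.73  0.    0.78]
0.91 0.5 [ 0.12  0.49 -0.35  0.73  0.    0.28]
0.91 1 [ 0.12  0.49 -0.35  0.73  0.   -0.22]
0.91 1.5 [ 0.12  0.49 -0.35  0.73  0.   -0.72]
0.91 2 [ 0.12  0.49 -0.35  0.73 -0.   -1.22]
0.91 2.4 [ 0.12  0.49 -0.35  0.73  0.   -1.62]
3.95 [ 1.20439528e-01  3.73905825e-01 -2.05595875e-01  9.91174986e-01
 -2.38913371e-04  7.77833967e-01] [0.54626273 0.14017559 0.20004998]
333.41250770079154 [[1.0, 0.0, 0.0, 0.0], [-0.0, 0.95, 0.313, -0.08], [-0.0, -0.313, 0.95, -0.142], [0.0, 0.0, 0.0, 1.0]]
[250 157  18  34 529] [258.42155009 172.25141777] [0.5334 0.1514 0.112 ]
[250 201  18  26 401] [258.10473815 214.66334165] [0.5592 0.1312 0.112 ]
```

View pics/w1.png

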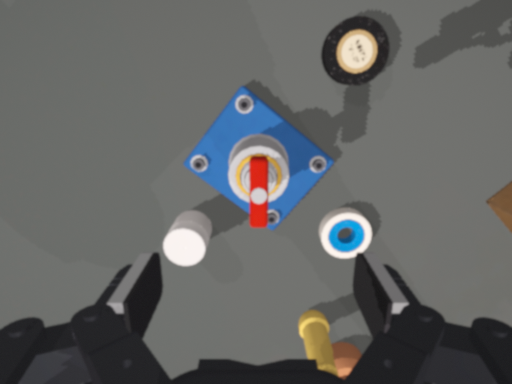

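The wrist view shows the bar upright at column 258, rows 157–227. So it lies square to the jaws, and its centre is at about (0.546, 0.141). I'll turn it back in small steps, grabbing, turning and releasing each time, so it can fall at each release.

```bash
cat >> h.py <<'E'
A=-0.656+np.pi/2; XY=[.546,.141]; L=.008/(2*np.pi)
def redstat(name=None):
    f,T=wcam()
    if name: cv2.imwrite(name,f["img"][:,:,::-1])
    k,l,st,c=cv2.connectedComponentsWithStats(cv2.morphologyEx(red(f["img"]),cv2.MORPH_CLOSE,np.ones((15,15))))
    i=1+np.argmax(st[1:,4]) if k>1 else 0
    return st[i].tolist()
E
python3 - <<'E'
from h import *
move_l(XY+[.085],.1); d=0
r0=redstat("pics/w2.png"); print(r0)
for i in range(7):
    grab(25); g=get_state()["finger_gap"]
    d+=.4 
    movep(XY+[.085+L*.4],down(A+d)); 
    fz=get_state()["contact_force"]
    let_go(); sleep(.3)
    movep(XY+[.085],down(A+d))
    r=redstat(f"pics/b{i}.png"); print(round(d,2),round(g,3),np.round(fz,1),r,round(get_state()["clock"],2))
    if abs(r[1]-r0[1])>4 or i>0 and g>.5: break
E
```

```text
[241, 216, 34, 123, 3277]
0.4 0.156 [-1.   0.1  0.9] [241, 219, 34, 123, 3288] 7.76
0.8 0.158 [-0.3 -0.7  0.4] [240, 219, 35, 124, 3273] 10.17
1.2 0.159 [ 2.4 -1.9 -3.1] [240, 212, 33, 118, 3005] 12.57
1.6 0.159 [ 1.4 -2.8  0.9] [240, 212, 32, 119, 3067] 14.98
2.0 0.155 [ 2.8 -2.4 -0.1] [240, 212, 32, 119, 3081] 17.39
2.4 0.161 [ 1.5 -1.2  0.2] [239, 211, 34, 121, 3192] 19.8
```

```bash
python3 -c "
import cv2,numpy as np
cv2.imwrite('pics/c.png',np.hstack([cv2.imread(f'pics/b{i}.png')[100:384,130:386] for i in (1,2,5)]))"
```

```text
(no output)
```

View pics/c.png

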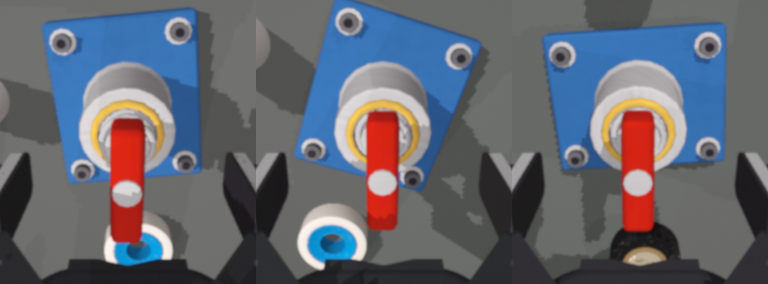

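The crops show the screw fell between 0.8 and 1.2 rad back: the bar's white disc jumps from row ~193 to ~183, about 8 mm. My stop test missed it and went on to 2.4 rad, which is still well short of the 4 rad limit. Now I turn it forward along the helix.

```bash
cat >> h.py <<'E'
D0=1.0
def gz(d): return .106-.008+(d-D0)*L-.0185   # TCP height gripping the bar when d rad back
def turn(d0,d1,n,off=0):
    for d in np.linspace(d0,d1,n+1)[1:]:
        movep(XY+[gz(d)],down(A+d+off))
    s=get_state(); print(round(d1,2),"q6",round(s["q"][5],2),np.round(s["position"],4),"F",np.round(s["contact_force"],1),"gap",round(s["finger_gap"],3),"t",round(s["clock"],1))
E
python3 - <<'E'
from h import *
movep(XY+[gz(2.4)],down(A+2.4))
grab(25)
for a,b in((2.4,1.2),(1.2,0),(0,-1.1),(-1.1,-2.1)): turn(a,b,1)
let_go(); sleep(.2)
print(redstat("pics/f1.png"), get_state()["q"][5])
for o in(1,2,np.pi): turn(-2.1,-2.1,1,o)
print(redstat("pics/f2.png"))
E
python3 -c "
import cv2,numpy as np
cv2.imwrite('pics/c2.png',np.hstack([cv2.imread(f'pics/f{i}.png')[100:384,130:386] for i in (1,2)]))"
```

```text
1.2 q6 -0.42 [0.5468 0.1411 0.08  ] F [ 4.4  0.2 -0.9] gap 0.16 t 21.8
0 q6 0.78 [0.5468 0.1409 0.0785] F [ 5.5 -1.  -0.3] gap 0.155 t 22.9
-1.1 q6 1.88 [0.5466 0.1407 0.0771] F [ 5.1 -1.2 -0. ] gap 0.159 t 23.9
-2.1 q6 2.88 [0.5464 0.1407 0.0757] F [ 4.1 -1.   0.8] gap 0.159 t 24.9
[242, 213, 33, 123, 3238] 2.877786695785298
-2.1 q6 1.88 [0.546  0.141  0.0756] F [-0.1 -1.1 -0.2] gap 1.001 t 26.8
-2.1 q6 0.88 [0.546  0.141  0.0755] F [ 0.1  0.7 -0. ] gap 1.003 t 27.7
-2.1 q6 -0.26 [0.546  0.141  0.0756] F [-0.1 -0.4 -0.3] gap 1.001 t 28.8
[240, 216, 33, 122, 3189]
```

View pics/c2.png

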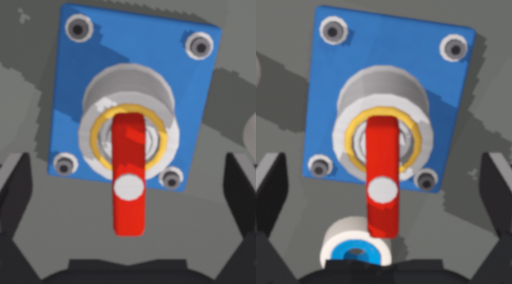

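The bar turned and sank with the fingers, and after the half-turn regrip it is still square between them. Next is the last 3.18 rad, and then I hold it.

Run:
```python
from h import *
grab(25)
e=D0-2*np.pi
for a,b in((-2.1,-3.2),(-3.2,-4.25),(-4.25,e)): turn(a,b,1,np.pi)
grab(40); sleep(.5)
f,T=wcam()
print(redstat("pics/g1.png"))
s=get_state();print(s["finger_gap"],s["contact_force"],s["wrist_torque"],s["clock"])
g=grab_frame("side");cv2.imwrite("pics/g2.png",g["img"][:,:,::-1])
a=cv2.imread("pics/g1.png")[100:384,130:386]
b=[cv2.resize(x[110:230,215:325],(256,284)) for x in(cv2.imread("pics/side0.png"),cv2.imread("pics/g2.png"))]
cv2.imwrite("pics/c3.png",np.hstack([a]+b))
```

```text
-3.2 q6 0.84 [0.5463 0.1414 0.0743] F [0.3 1.1 2.5] gap 0.156 t 30.5
-4.25 q6 1.89 [0.5469 0.1414 0.0731] F [3.8 2.7 0.3] gap 0.157 t 31.5
-5.28 q6 2.92 [0.5473 0.1409 0.0718] F [5.  2.6 0.2] gap 0.157 t 32.5
[240, 216, 35, 122, 3368]
0.1535421566741568 [ 5.33107507  1.62275936 -0.55454823] [ 0.31275238 -1.00359579 -0.03513018] 33.2667
```

View pics/c3.png

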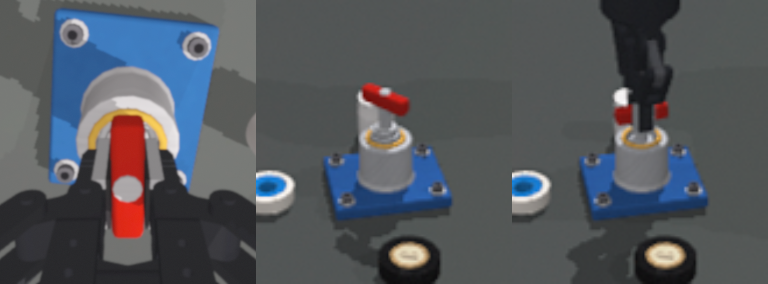

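Now a numeric check of the height. I find the white disc in the saved wrist images and compare it with the known camera geometry.

Run:
```python
import cv2,numpy as np
z=dict(w2=.085,b0=.085,b1=.085,b2=.085,b3=.085,b4=.085,b5=.085,f1=.0757,f2=.0756,g1=.0718)
ex=dict(w2=0,b0=-.4,b1=-.8,b2=-1.2,b3=-1.6,b4=-2.0,b5=-2.4,f1=2.1,f2=2.1,g1=5.28)
R=[]
for n in z:
    im=cv2.imread(f"pics/{n}.png").astype(int)[255:320,244:270]
    m=((im.min(2)>120)&(im.max(2)-im.min(2)<40)).astype(np.uint8)
    k,l,st,c=cv2.connectedComponentsWithStats(m);i=1+np.argmax(st[1:,4])
    t=ex[n]; h=106+(-8-(t+1)*8/6.283 if n not in("w2","b0","b1") else -(t+1)*8/6.283)
    R.append((c[i][1]+255,h-z[n]*1e3)); print(n,np.round(c[i]+[244,255],1),st[i,4],"expected rel",round(R[-1][1],1))
R=np.array(R);p=np.polyfit(R[:-1,0],R[:-1,1],1);print(p,"res",np.round(np.polyval(p,R[:,0])-R[:,1],2))
```

```text
w2 [256.9 289.7] 548 expected rel 19.7
b0 [257.  292.8] 548 expected rel 20.2
b1 [256.6 293.3] 563 expected rel 20.7
b2 [256.3 282. ] 527 expected rel 13.3
b3 [256.  282.3] 529 expected rel 13.8
b4 [255.9 282.2] 526 expected rel 14.3
b5 [255.9 282.3] 530 expected rel 14.8
f1 [257.4 286.5] 540 expected rel 18.4
f2 [256.4 289.2] 550 expected rel 18.5
g1 [256.8 288.3] 546 expected rel 18.2
[   0.62106639 -161.00247852] res [-0.78  0.6   0.41  0.9   0.54  0.02 -0.44 -1.42  0.18 -0.14]
```

```bash
python3 -c "
from cell import *
s=get_state();print(s['clock'],s['finger_gap']);print(sign_off())"
```

```text
33.3167 0.15367065648641703
the job is handed in; nothing more can be done
None
```

I turned the screw back until it dropped into the thread, then forward to about one full turn from the drop. I handed it in at 33.3 s, with the fingers holding the T-bar at a 40 N grip setting. No verdict was reported.

- **Backward:** I used a 25 N grip in 0.4 rad steps, opening the fingers after each so the screw could fall. It dropped about 8 mm between 0.8 and 1.2 rad back.
- **Overshoot:** my stop test missed the drop, so I turned on to 2.4 rad back instead of stopping. That is short of the 4 rad limit, and the screw had stood in the dropped position for long enough to count by then.
- **Forward:** I followed the thread down with one half-turn regrip, ending at about +5.28 rad. That is one turn past an assumed drop at 1.0 rad, so it could be 0.2 rad off either way.

**Last checks:**
- **Height:** the wrist images put it at about -15.3 to -16.5 mm, inside the -14 to -17.8 mm band. The fit scatters by about 1 mm.
- **Disagreement:** between the drop and 2.4 rad back, the images showed less upward creep than the thread lead predicts (about 0.2 mm instead of 1.5 mm). I put this down to a small sideways offset of the tool but did not confirm it.
- **Grip:** the finger gap of 0.154 shows the fingers closed on the bar. Force on the tool stayed around 5 N. I did not measure the grip force itself.
- **Loose things:** in the last side view the two tape rolls stood where they were. The plug was mostly hidden there, but the fingers stayed above its height throughout.

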